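# Seat the keyed tasting plate on its carousel stand

## Robot

A 6-joint arm with a two-finger parallel gripper is mounted at the origin on a cart in front of the work surface, level with it; the furniture and walls round the work are solid. World frame = base frame: x ahead of the robot, y to its left, z up, the work surface at z = 0. Lengths are in m, angles in rad, forces in N, time in s.
With the tool pointing down it reaches from about 0.35 to 0.775 m from the base axis. Payload 5.5 kg.
Tool frame: the origin (TCP) lies between the finger pads; the fingertips stand 19 mm ahead of it and the grasp point (between the pads) is the TCP; z points along the fingers, x is the direction in which the jaws open and shut, and the axes are right-handed (so a half turn about z gives the same grasp; the last joint's range is limited). The gripper opens to 85 mm and grips with 20 to 120 N. Pads are 22 mm wide; open, the fingers measure 114 mm over their backs; the gripper's body (76 mm by 85 mm) begins 54 mm behind the grasp point. The pads swing forward as they close: fully open they stand 13 mm farther back than shut.
Start: joints at [-1.381, 0.313, 0.046, 1.304, 0, 1.431], TCP at [0.186, -0.544, 0.25] pointing down, gripper open.
Joint ranges: [-2.76, 2.76], [-0.86, 1.69], [-1.03, 1.26], [-2.2, 2.34], [-1.47, 1.5], [-3.14, 3.14]. Speed limits (rad/s): [2.57, 2.57, 3.14, 3.14, 3.14, 3.14].

## Interface

Orientations are given as a unit quaternion [w, x, y, z].
In Python, from workcell import env gives the robot as it stands. The module is installed in compiled form; this text tells all that it offers.
- The arm moves only by the tool carry_out, never from a script. Its argument "steps" is a list of rows, each a list of 7 numbers: the gripper command: -1 is shut, 1 is fully open, values between are in proportion, then the shift along the tool's x, y, z in m, then the turn, a rotation vector about the tool's x, y, z in rad. A call has 1 to 20 rows; each row shifts and turns the commanded pose from where the row before left it, along the tool's axes as they then stand; what a row does not reach is not made up. A row lasts 1/8 s, in which the tool goes at most 62.5 mm and 10.7 degrees, less where a joint would pass 70% of its speed; a pose out of reach is approached as far as the arm can. A call with a gripper value outside its range is refused whole. The fingers move at their own pace and stop on an object; "grip_force" is the grip in N (left out, the last holds). Time passes only in rows, so rows that do not move let the fingers close. It gives the time, the measured TCP pose, the force and the opening at its end, in the units of the state.
- env.get_state(): the state, without advancing time (a new reading comes with each control period).
- env.read_camera(name): name is "scene" or "top" or "wrist"; returns a dict with "color" (400x640x3 uint8, red, green, blue), "K" (3x3 intrinsics, pixels), "dist" ([k1, k2, p1, p2, k3] as OpenCV has them; the pictures are not rectified), "R" (3x3) and "t" (3): a world point X has camera coordinates R X + t. Camera axes: x right, y down, z forward; pixel columns grow to the right and rows downward; lengths in m; the calibration is good to about 2 mm. A picture is of the moment at which its call begins. There is no depth.
- env.hand_in(): hands the job in, once; it reports no verdict.
The state is a dict: "clock": time; "joint_pos": joint angles; "qvel": joint speeds; "tau": joint torques, N m; "tcp_pos": TCP position; "orientation": TCP orientation; "wrist_force": force on the tool from outside, world axes, zero at the start; "ft_torque": the same for the moment, N m; "finger_gap": finger opening in m.
Only numpy, scipy, OpenCV 4.12 (cv2) and the standard library are available. Lean on these libraries where they do the work, as an engineer would, in place of code of your own. Each camera call takes 0.05 s, during which the arm holds its last target. There are 200 camera calls.

## Task

Pick up the round tasting plate by its handle, put its hub over the shaft of the carousel stand, and turn it with a gentle touch until its two inner tabs find the keyway and the plate drops fully home, level on its seat; then let go of it. Press only lightly and never force or wrench it (always under 50 N on the stand), and do not shift the other things on the table.

Things in the scene. Friction and masses are not known exactly. Their poses are not given: they have to be found in the camera images.
- plate_handle (a point): Handle of the loose round wooden tasting plate (110 mm across, 0.25 to 0.5 kg, standing on its hub): an upright wooden block 52 mm long along the plate's x, 16 mm thick along its y. The point is on the plate's axis, 60 mm above the hub's underside, 15 mm below the handle's top, 27 mm above the plate's deck, 22 mm above its rim. z up.
- stand_seat (a point): Fixed carousel stand, round wooden foot 124 mm across; the point is the centre of its flat steel seat (60 mm across), 24 mm above the table, on the shaft's axis; z up, x the stand's own x. Plate home: hub on the seat, handle point 60 mm above it. Tabs resting on the shaft's end: 72 mm above it; it drops 12 mm once turned to within about 0.1 rad of the keyway, either way round.
- price_card: Bystander: small oak block 22x52x16 mm with an upright price card, 62 mm high, behind the middle; origin at the centre of its underside.
- price_holder_0: Bystander: another oak block with a price card, same size, on the right; origin at the centre of its underside.
- white_canister: Bystander: white canister with a wooden lid, 68 mm across, 85 mm high, behind; origin at the centre of its underside.
- canister_2: Bystander: green canister with a wooden lid, 64 mm across, 75 mm high, at the right; origin at the centre of its underside.
- plate: The same plate; origin: centre of the underside of its steel hub, 52 mm across, 26 mm high, open below, bore 37 mm. In the bore two opposite tabs, 6.6 mm wide, stick 11 mm inwards along the plate's +x and -x (in line with the handle), undersides 10 mm above the hub's underside: the hub's rim slips over the shaft before the tabs touch its end.
- stand: The same stand; origin: centre of its underside. Its upright steel shaft, 34 mm across, ends 22 mm above the seat, edge chamfered 3 mm; the keyway, a slot 10 mm wide and 15 mm deep, runs right across the end. Its direction is not measured: anywhere within 0.6 rad either side of the stand's x. The shaft turns only stiffly (0.35 N m brake), with a keyed plate.
Things that resemble listed ones, but are neither listed nor needed, are in the scene too. Leave any yellow look-alike of the plate alone. What is shaped like the stand but red is not meant.

How it is judged:
At the end, for the whole second after the job is handed in: The plate's hub lies on the seat of the stand: handle point less than 62.5 mm above the seat (60 mm when flush), hub centred on the shaft within 3 mm, plate level within 0.04 rad, at rest and released (z of plate_handle in the frame of stand_seat below 0.0625 m and horizontal distance between plate and stand_seat below 0.003 m and angle between plate's own z axis and vertical below 0.04 rad and linear speed of plate below 0.01 m/s); the robot touches nothing.
It fails at once if the plate is pressed or wrenched against the stand with more than 50 N (contact force between plate and stand above 50 N).
It fails at once if a bystander is shifted by more than 20 mm (distance of any of price_card, price_holder_0, white_canister, canister_2 from where it was at the start of the episode above 0.02 m).
It also fails if it takes over 64 s, if anything falls off the work surface, if the arm or the gripper's body presses on something with over 40 N, if the wrist force passes 120 N, or if a joint passes its speed limit or range.

## Working session

There is one attempt and no reset: what is moved stays moved. The work goes in short steps, Python scripts to look and compute and a tool call to move; the robot and the scene stay as the last step left them, time stands still between calls to the robot, and variables do not carry over. Pictures are saved under pics/ and viewed, about 8 in all and at most 12, crops included, and the job is handed in when it is done.

Besides the shell and the picture viewer there is one more tool, called after ">>>" as a command line: name --pt "numbers of a row" for each row, then --argument value for the rest. carry_out: Moves the arm, as the interface text tells. Its arguments: {"type":"object","properties":{"steps":{"type":"array","items":{"type":"array","items":{"type":"number"}}},"grip_force":{"type":"number"}},"required":["steps"]}

```bash
mkdir -p pics
cat > h.py <<'E'
import numpy as np, cv2
from workcell import env
def cam(n,save=None):
    c=env.read_camera(n)
    if save: cv2.imwrite('pics/'+save,c['color'][:,:,::-1])
    return c
def ray(c,uv):
    p=cv2.undistortPoints(np.array([[uv]],float),c['K'],c['dist'])[0,0]
    R=np.array(c['R']);t=np.array(c['t'])
    return -R.T@t, R.T@np.array([p[0],p[1],1])
def onz(c,uv,z):
    o,d=ray(c,uv); return o+d*(z-o[2])/d[2]
def proj(c,X):
    r,_=cv2.Rodrigues(np.array(c['R'],float))
    return cv2.projectPoints(np.array([X],float),r,np.array(c['t'],float),c['K'],c['dist'])[0][0,0]
E
python3 - <<'E'
from h import *
a=cam('top','top0.png');b=cam('scene','scene0.png')
for c in(a,b): print(c['K'],c['dist'],ray(c,(320,200)))
s=env.get_state();print(s)
E
```

```text
[[395.22283997   0.         322.79523285]
 [  0.         395.22283997 197.44514684]
 [  0.           0.           1.        ]] [-0.01306109  0.          0.          0.          0.        ] (array([ 0.2934929 , -0.16722661,  0.98088053]), array([ 0.22162612,  0.01933133, -0.97498716]))
[[500.01862094   0.         321.33505293]
 [  0.         500.01862094 190.93972963]
 [  0.           0.           1.        ]] [-0.16285005  0.          0.          0.          0.        ] (array([-0.33764971, -1.05643014,  0.76356201]), array([ 0.58283132,  0.63743638, -0.50429952]))
{'clock': 0.1, 'joint_pos': array([-1.38061244e+00,  3.13925810e-01,  4.51236636e-02,  1.30361819e+00,
        1.02231086e-05,  1.43118692e+00]), 'qvel': array([-0.00026236, -0.00059537,  0.00375459,  0.00011995,  0.00285029,
       -0.00046816]), 'tau': array([ 2.80137916e-03, -4.81726849e+01,  2.99243313e+01,  1.27267151e-02,
       -1.26756654e-04, -4.66523886e-06]), 'tcp_pos': array([ 0.18612125, -0.5436035 ,  0.24951044]), 'orientation': array([-5.63176344e-04,  8.13586683e-01, -5.81443075e-01, -5.84985230e-04]), 'wrist_force': array([ 0.37620542,  0.82998524, -0.29951153]), 'ft_torque': array([-0.00151677, -0.03999156,  0.00715984]), 'finger_gap': 0.0854523805534669}
```

View pics/top0.png

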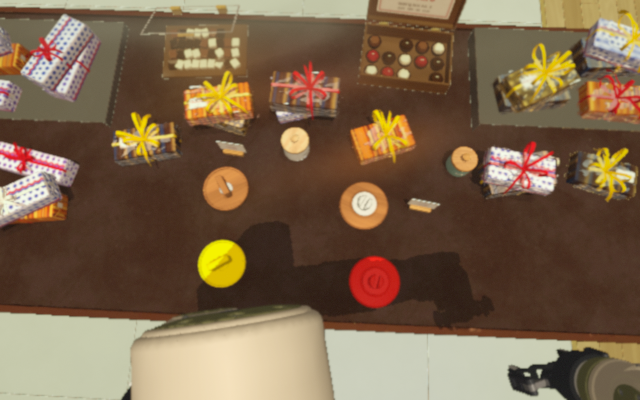

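View pics/scene0.png

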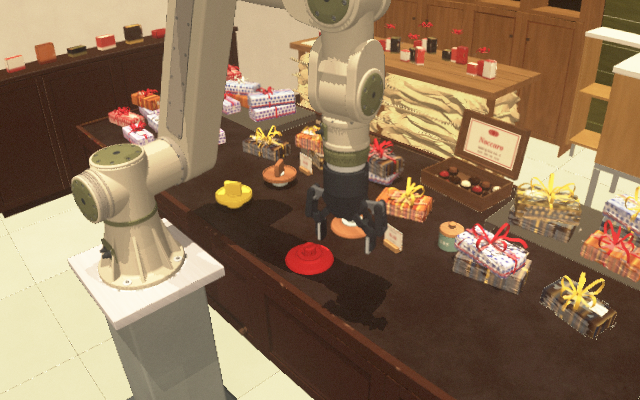

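Top view: the candidates are the wooden plate at (225,188), a yellow look-alike at (221,263), the stand with wooden foot and steel seat at (363,205), and a red look-alike at (375,282). The wooden plate and wooden stand fit the description. I'll confirm both in one enlarged crop.

Run:
```python
from h import *
a=cam('top');im=a['color']
p=cv2.resize(im[155:225,190:260],(390,390),interpolation=cv2.INTER_CUBIC)
q=cv2.resize(im[170:240,328:398],(390,390),interpolation=cv2.INTER_CUBIC)
cv2.imwrite('pics/crop1.png',np.hstack([p,q])[:,:,::-1])
hsv=cv2.cvtColor(im,cv2.COLOR_RGB2HSV)
m=cv2.inRange(hsv,(5,80,110),(20,255,255))
for n,(u,v),z in(('plate',(225,188),.035),('stand',(363,205),.01)):
    mm=np.zeros_like(m);cv2.circle(mm,(u,v),34,255,-1);mm&=m
    cs,_=cv2.findContours(mm,cv2.RETR_EXTERNAL,cv2.CHAIN_APPROX_NONE);k=max(cs,key=cv2.contourArea)
    e=cv2.fitEllipse(cv2.convexHull(k));print(n,e,onz(a,e[0],z))
for n,(u,v) in dict(holder=(423,206),card=(231,150),wc=(295,145),gc=(462,162),red=(375,282),yel=(221,263)).items(): print(n,onz(a,(u,v),.04))
```

```text
plate ((225.26168823242188, 188.1356964111328), (44.167510986328125, 46.796478271484375), 62.593971252441406) [0.52783735 0.08724158 0.035     ]
stand ((363.37835693359375, 205.2842559814453), (48.157901763916016, 49.273643493652344), 115.29732513427734) [ 0.505581   -0.25745874  0.01      ]
holder [ 0.50388803 -0.39970398  0.04      ]
card [0.62615876 0.08166175 0.04      ]
wc [ 0.64675281 -0.07868229  0.04      ]
gc [ 0.62096987 -0.49859897  0.04      ]
red [ 0.31752905 -0.28594941  0.04      ]
yel [0.34449212 0.07731169 0.04      ]
```

View pics/crop1.png

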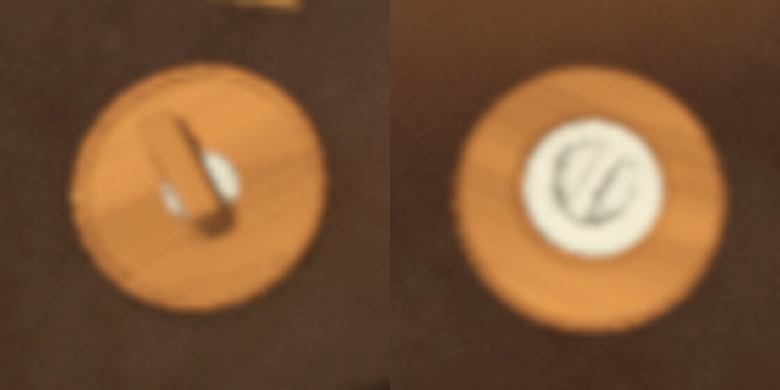

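The crop confirms both: the wooden plate with its handle about 27° from world x, and the stand with a slotted steel shaft. I'll move above the stand for a wrist view of the keyway, turning the tool on the way.

>>> carry_out --pt "1 -0.0168 -0.0396 0 0 0 0" --pt "1 -0.0168 -0.0396 0 0 0 0" --pt "1 -0.0168 -0.0396 0 0 0 0" --pt "1 -0.0168 -0.0396 0 0 0 0" --pt "1 -0.0168 -0.0396 0 0 0 0" --pt "1 -0.0168 -0.0396 0 0 0 0" --pt "1 -0.0168 -0.0396 0 0 0 0" --pt "1 -0.0168 -0.0396 0 0 0 0" --pt "1 -0.0168 -0.0396 0 0 0 0" --pt "1 -0.0168 -0.0396 0 0 0 0" --pt "1 0 0 0 0 0 -0.18" --pt "1 0 0 0 0 0 -0.18" --pt "1 0 0 0 0 0 -0.18" --pt "1 0 0 0 0 0 -0.18" --pt "1 0 0 0 0 0 -0.18" --pt "1 0 0 0 0 0 -0.18" --pt "1 0 0 0 0 0 -0.18" --pt "1 0 0 0 0 0 -0.18" --pt "1 0 0 0 0 0 -0.18" --pt "1 0 0 0 0 0 -0.18"

```text
clock: 2.65
tcp_pos: [0.5063, -0.2567, 0.2499]
orientation: [-0.0, 0.96, 0.279, -0.0]
wrist_force: [0.7, 1.7, 0.5]
finger_gap: 0.0855
```

```bash
cat >> h.py <<'E'
from scipy.spatial.transform import Rotation as Ro
def tool():
    s=env.get_state(); R=Ro.from_quat(s['orientation'],scalar_first=True).as_matrix()
    return s,R
E
python3 - <<'E'
from h import *
c=cam('wrist','w1.png');s,R=tool()
print(s['clock'],s['tcp_pos'],R.round(3),s['joint_pos'],ray(c,(320,200)))
print('stand seat px',proj(c,(.5056,-.2575,.024)),proj(c,(.5056,-.2575,.046)))
E
```

```text
2.7 [ 0.50628426 -0.25674607  0.24991856] [[ 0.842  0.54  -0.001]
 [ 0.54  -0.842  0.   ]
 [-0.    -0.001 -1.   ]] [-6.10704643e-01  2.99539443e-01  2.62341970e-02  1.29821984e+00
 -4.12480580e-05  3.89949041e-01] (array([ 0.47051992, -0.20007613,  0.37491506]), array([ 0.14776437, -0.23013657, -0.96190146]))
stand seat px [318.66168705 174.68447399] [318.60104923 178.26214898]
```

View pics/w1.png

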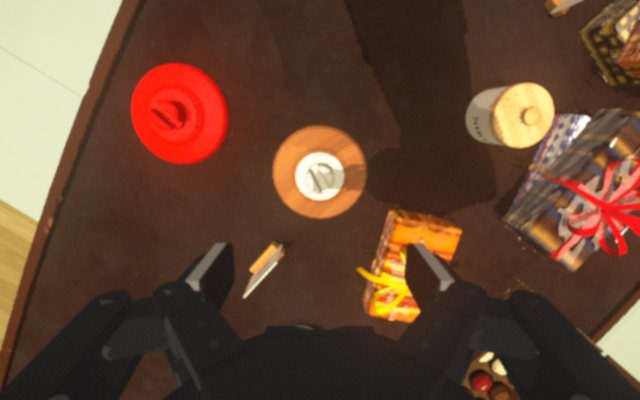

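The wrist view shows the stand at (320,171) with its slotted shaft, the red look-alike at (180,113), the holder card at (266,265) and the canister at (510,115). Next is an enlarged crop of the shaft to read the slot, along with the plate's handle axis from the top view.

Run:
```python
from h import *
c=cam('wrist');im=c['color']
hsv=cv2.cvtColor(im,cv2.COLOR_RGB2HSV)
x0,y0=270,122
m=np.zeros((400,640),np.uint8);cv2.circle(m,(320,171),55,255,-1)
f=cv2.inRange(hsv,(5,80,70),(20,255,255))&m
k=max(cv2.findContours(f,cv2.RETR_EXTERNAL,cv2.CHAIN_APPROX_NONE)[0],key=cv2.contourArea)
e=cv2.fitEllipse(cv2.convexHull(k));print('foot',e,onz(c,e[0],.018))
cv2.imwrite('pics/slot.png',cv2.resize(im[145:205,290:350],(600,600),interpolation=cv2.INTER_CUBIC)[:,:,::-1])
a=cam('top');p,q=(np.array(v)*70/390+[190,155] for v in((160,122),(208,215)))
P,Q=onz(a,p,.075),onz(a,q,.075);print(P,Q,(P+Q)/2,np.linalg.norm(P-Q),np.degrees(np.arctan2(*(P-Q)[1::-1])))
```

```text
foot ((319.909912109375, 171.0052490234375), (109.54841613769531, 109.85836029052734), 175.89149475097656) [ 0.5050042  -0.25370544  0.018     ]
[0.54482234 0.09497163 0.075     ] [0.50488849 0.07021173 0.075     ] [0.52485541 0.08259168 0.075     ] 0.046986863416648275 31.799863727796122
```

View pics/slot.png

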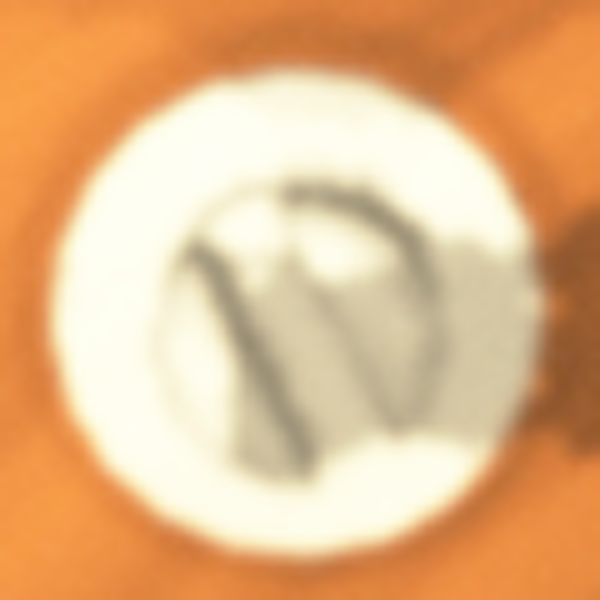

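The slot runs from about (240,250) to (350,450) in the crop, roughly 62° from the image's horizontal. I'll convert this to world coordinates and move above the plate.

>>> carry_out --pt "1 0.0252 -0.0346 0 0 0 0" --pt "1 0.0252 -0.0346 0 0 0 0" --pt "1 0.0252 -0.0346 0 0 0 0" --pt "1 0.0252 -0.0346 0 0 0 0" --pt "1 0.0252 -0.0346 0 0 0 0" --pt "1 0.0252 -0.0346 0 0 0 0" --pt "1 0.0252 -0.0346 0 0 0 0" --pt "1 0.0252 -0.0346 0 0 0 0" --pt "1 0 0 0 0 0 -0.169" --pt "1 0 0 0 0 0 -0.169" --pt "1 0 0 0 0 0 -0.169" --pt "1 0 0 0 0 0 -0.169" --pt "1 0 0 0 0 0 -0.169" --pt "1 0 0 0 0 0 -0.169" --pt "1 0 0 0 0 0 -0.169" --pt "1 0 0 0 0 0 -0.169" --pt "1 0 0 0 0 0 -0.169" --pt "1 0 0 0 0 0 0"

```text
clock: 5.05
tcp_pos: [0.5305, 0.0847, 0.2502]
orientation: [-0.0, 0.508, 0.861, -0.0]
wrist_force: [1.1, -0.1, 0.3]
finger_gap: 0.0855
```

Run:
```python
from h import *
c=cam('wrist');im=c['color'];s,R=tool()
print(s['clock'],s['tcp_pos'],R.round(3))
# stored-pose camera for the stand view: tool-fixed extrinsics
Rc=np.array(c['R']);C=-Rc.T@np.array(c['t'])
B=R.T@Rc.T; off=R.T@(C-s['tcp_pos'])
q=np.array([0,.96,.279,0]);R1=Ro.from_quat(q/np.linalg.norm(q),scalar_first=True).as_matrix();t1=np.array([.50628,-.25675,.24992])
c1=dict(c);c1['R']=(R1@B).T;c1['t']=-c1['R']@(t1+R1@off)
f=lambda p,z:onz(c1,(290+p[0]/10,145+p[1]/10),z)
print('seat',f((297,312),.024),'foot',onz(c1,(319.9,171),.018))
for p,q in(((195,245),(305,470)),((290,265),(395,425))):
    P,Q=f(p,.046),f(q,.046);print('slot',P,Q,np.degrees(np.arctan2(*(P-Q)[1::-1])))
pl=proj(c,(.527,.085,.035));print('plate px',pl)
cv2.imwrite('pics/w2.png',cv2.resize(im[100:250,220:420],(800,600),interpolation=cv2.INTER_CUBIC)[:,:,::-1])
hsv=cv2.cvtColor(im,cv2.COLOR_RGB2HSV)
m=np.zeros((400,640),np.uint8);cv2.circle(m,tuple(int(v) for v in pl),62,255,-1)
k=max(cv2.findContours(cv2.inRange(hsv,(5,80,70),(20,255,255))&m,cv2.RETR_EXTERNAL,cv2.CHAIN_APPROX_NONE)[0],key=cv2.contourArea)
e=cv2.fitEllipse(cv2.convexHull(k));print(e,onz(c,e[0],.035))
```

```text
5.1 [0.53050036 0.08470375 0.25016607] [[-0.483  0.876 -0.   ]
 [ 0.876  0.483 -0.   ]
 [ 0.    -0.    -1.   ]]
seat [ 0.50707507 -0.2581524   0.024     ] foot [ 0.50437441 -0.2534312   0.018     ]
slot [ 0.49057527 -0.25419865  0.046     ] [ 0.51565437 -0.26993113  0.046     ] 147.89935671090385
slot [ 0.50105782 -0.25029     0.046     ] [ 0.52161691 -0.25968605  0.046     ] 155.4383292472784
plate px [321.41126304 174.26786275]
((315.4917907714844, 171.85104370117188), (109.3625717163086, 125.81576538085938), 20.178823471069336) [0.52786098 0.0773945  0.035     ]
```

View pics/w2.png

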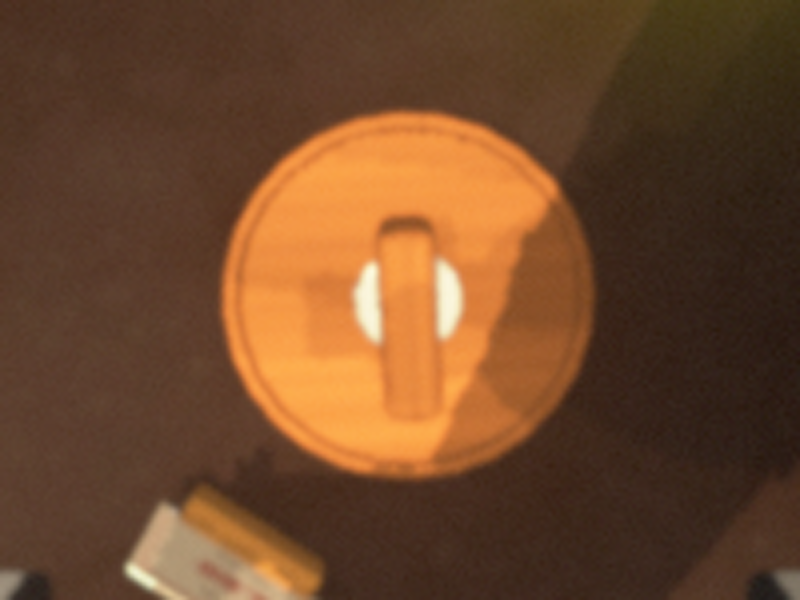

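The wrist crop shows the plate centred at crop (408,295) with its handle running (406,228)→(414,416), nearly in line with the camera's vertical.

Run:
```python
from h import *
c=cam('wrist');s,R=tool()
g=lambda p,z:onz(c,(220+p[0]/4,100+p[1]/4),z)
Cn=g((408,295),.037);P,Q=g((406,228),.075),g((414,416),.075)
print('centre',Cn,'handle ctr',(P+Q)/2,np.linalg.norm(P-Q),'ang',np.degrees(np.arctan2(*(P-Q)[1::-1])))
print('rim width',np.linalg.norm(g((223,295),.038)-g((593,295),.038)))
print('tool: handle-dir in tool',R.T@(P-Q)/np.linalg.norm(P-Q),'offset to centre',R.T@(Cn-s['tcp_pos']),R.T@((P+Q)/2-s['tcp_pos']))
```

```text
centre [0.52581826 0.08511555 0.037     ] handle ctr [0.52629162 0.08560077 0.075     ] 0.05103534360275508 ang -148.5297159043011
rim width 0.1097760801115463
tool: handle-dir in tool [-4.46419602e-02 -9.99003036e-01  1.69290273e-04] offset to centre [ 0.00263656 -0.00389567  0.21319996] [ 0.00283163 -0.00325313  0.17519985]
```

>>> carry_out --grip_force 60 --pt "1 0.0027 -0.0036 0 0 0 0" --pt "1 0 0 0.04 0 0 -0.045" --pt "1 0 0 0.04 0 0 0" --pt "1 0 0 0.04 0 0 0" --pt "1 0 0 0.04 0 0 0" --pt "1 0 0 0.02 0 0 0" --pt "1 0 0 0.008 0 0 0" --pt "1 0 0 0 0 0 0" --pt "-1 0 0 0 0 0 0" --pt "-1 0 0 0 0 0 0" --pt "-1 0 0 0 0 0 0" --pt "-1 0 0 0 0 0 0" --pt "-1 0 0 0 0 0 0" --pt "-1 0 0 0 0 0 0" --pt "-1 0 0 0 0 0 0" --pt "-1 0 0 0 0 0 0"

```text
clock: 7.15
tcp_pos: [0.5264, 0.0854, 0.0627]
orientation: [0.0, 0.487, 0.874, 0.0]
wrist_force: [-1.1, 0.8, 5.0]
finger_gap: 0.0149
```

Grip is firm (gap 15 mm on the 16 mm handle). I'll lift, carry it over the stand and turn towards the slot angle.

>>> carry_out --pt "-1 0 0 -0.02 0 0 0" --pt "-1 0 0 -0.04 0 0 0" --pt "-1 0 0 -0.04 0 0 0" --pt "-1 -0.0282 -0.0198 0 0 0 0" --pt "-1 -0.0282 -0.0198 0 0 0 0" --pt "-1 -0.0282 -0.0198 0 0 0 0" --pt "-1 -0.0282 -0.0198 0 0 0 0" --pt "-1 -0.0282 -0.0198 0 0 0 0" --pt "-1 -0.0282 -0.0198 0 0 0 0" --pt "-1 -0.0282 -0.0198 0 0 0 0" --pt "-1 -0.0282 -0.0198 0 0 0 0" --pt "-1 -0.0282 -0.0198 0 0 0 0" --pt "-1 -0.0282 -0.0198 0 0 0 0" --pt "-1 0 0 0 0 0 0.15" --pt "-1 0 0 0 0 0 0.15" --pt "-1 0 0 0 0 0 0.15" --pt "-1 0 0 0 0 0 0.15" --pt "-1 0 0 0 0 0 0.15" --pt "-1 0 0 0 0 0 0.15" --pt "-1 0 0 0 0 0 0.15"

```text
clock: 9.65
tcp_pos: [0.5053, -0.2583, 0.1608]
orientation: [-0.001, 0.86, 0.51, -0.001]
wrist_force: [-0.2, 0.3, -4.1]
finger_gap: 0.015
```

Run:
```python
from h import *
c=cam('wrist');s,R=tool();print(s['clock'],s['tcp_pos'],R.round(4),s['wrist_force'],s['ft_torque'],s['finger_gap'])
cv2.imwrite('pics/w3.png',cv2.resize(c['color'][60:330,140:500],(800,600),interpolation=cv2.INTER_CUBIC)[:,:,::-1])
```

```text
9.7 [ 0.50531177 -0.25825031  0.16085479] [[ 0.4839  0.8751 -0.0025]
 [ 0.8751 -0.4839  0.0013]
 [-0.     -0.0028 -1.    ]] [-0.17715071 -0.67772592 -3.92434143] [-0.01628866  0.0456269  -0.00767251] 0.015239298014190812
```

View pics/w3.png

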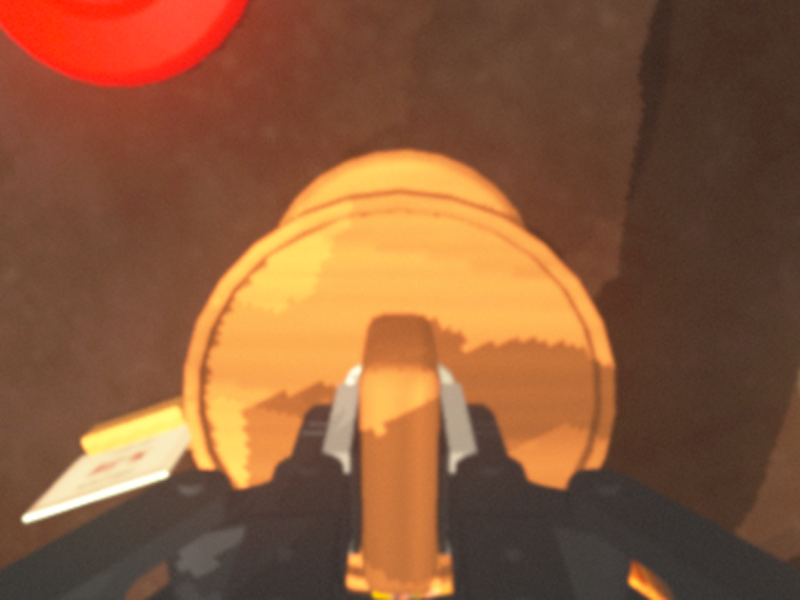

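The plate is held level and the stand's foot shows symmetrically behind it: foot apex at crop (402,150), rim apex at (400,192). I'll check centring along the tool's y from these two apexes.

Run:
```python
from h import *
c=cam('wrist');s,R=tool()
f=lambda p,z:R.T@(onz(c,(140+p[0]*.45,60+p[1]*.45),z)-s['tcp_pos'])
print('foot apex z 0/.018',f((402,150),0),f((402,150),.018)); print('rim apex',f((400,190),.136)); print('rim sides',f((184,395),.135),f((615,395),.135))
```

```text
foot apex z 0/.018 [ 0.00165342 -0.05861188  0.16111672] [ 0.0015677  -0.05915183  0.14311808]
rim apex [ 0.00048056 -0.05365436  0.02510317]
rim sides [-0.0551143  -0.00242714  0.02596728] [ 0.05503281 -0.00153333  0.02596693]
```

>>> carry_out --pt "-1 0.0009 0.0017 0.015 0 0 0" --pt "-1 0 0 0.015 0 0 0" --pt "-1 0 0 0.012 0 0 0" --pt "-1 0 0 0.005 0 0 0" --pt "-1 0 0 0.002 0 0 0" --pt "-1 0 0 0.002 0 0 0" --pt "-1 0 0 0.002 0 0 0" --pt "-1 0 0 0 0 0 0"

```text
clock: 10.75
tcp_pos: [0.5081, -0.2587, 0.1094]
orientation: [0.0, 0.859, 0.512, 0.0]
wrist_force: [-0.7, -0.7, -5.2]
finger_gap: 0.0152
```

>>> carry_out --pt "-1 0 0 0.001 0 0 0" --pt "-1 0 0 0.001 0 0 0" --pt "-1 0 0 0.001 0 0 0" --pt "-1 0 0 0.001 0 0 0" --pt "-1 0 0 0 0 0 0"

```text
clock: 11.38
tcp_pos: [0.5079, -0.2586, 0.1051]
orientation: [-0.0, 0.859, 0.512, -0.0]
wrist_force: [0.1, -0.2, -4.0]
finger_gap: 0.0153
```

No contact as the rim passes over the shaft end. I'll go on towards the tabs' height (about 0.099).

>>> carry_out --pt "-1 0 0 0.001 0 0 0" --pt "-1 0 0 0.001 0 0 0" --pt "-1 0 0 0.001 0 0 0" --pt "-1 0 0 0.001 0 0 0" --pt "-1 0 0 0.001 0 0 0" --pt "-1 0 0 0 0 0 0"

```text
clock: 12.12
tcp_pos: [0.5079, -0.2586, 0.1001]
orientation: [-0.0, 0.859, 0.512, -0.0]
wrist_force: [-1.8, 1.0, -3.5]
finger_gap: 0.0152
```

>>> carry_out --pt "-1 0 0 0.001 0 0 0" --pt "-1 0 0 0.001 0 0 0" --pt "-1 0 0 0 0 0 0"

```text
clock: 12.5
tcp_pos: [0.5079, -0.2586, 0.0981]
orientation: [-0.0, 0.859, 0.512, -0.0]
wrist_force: [-2.3, 1.0, -2.8]
finger_gap: 0.0152
```

>>> carry_out --pt "-1 0 0 0.001 0 0 0" --pt "-1 0 0 0.001 0 0 0" --pt "-1 0 0 0 0 0 0"

```text
clock: 12.88
tcp_pos: [0.5079, -0.2586, 0.0961]
orientation: [-0.0, 0.859, 0.512, -0.0]
wrist_force: [-2.2, 2.0, -2.8]
finger_gap: 0.0147
```

>>> carry_out --pt "-1 0.0002 -0.0007 0 0 0 0" --pt "-1 0 0 0.001 0 0 0" --pt "-1 0 0 0.001 0 0 0" --pt "-1 0 0 0 0 0 0"

```text
clock: 13.38
tcp_pos: [0.5078, -0.2584, 0.0943]
orientation: [0.0, 0.859, 0.512, 0.0]
wrist_force: [-2.0, 0.8, -4.1]
finger_gap: 0.0154
```

It is 4 mm below the tab-rest height with no vertical force, so the tabs are in the keyway. I'll keep going down gently.

>>> carry_out --pt "-1 0 0 0.001 0 0 0" --pt "-1 0 0 0.001 0 0 0" --pt "-1 0 0 0.001 0 0 0" --pt "-1 0 0 0 0 0 0"

```text
clock: 13.88
tcp_pos: [0.5076, -0.2581, 0.0911]
orientation: [-0.0, 0.859, 0.512, 0.0]
wrist_force: [0.2, 0.5, -3.6]
finger_gap: 0.0152
```

>>> carry_out --pt "-1 0 0 0.001 0 0 0" --pt "-1 0 0 0.001 0 0 0" --pt "-1 0 0 0.001 0 0 0" --pt "-1 0 0 0 0 0 0"

```text
clock: 14.38
tcp_pos: [0.5075, -0.2582, 0.0882]
orientation: [-0.0, 0.859, 0.512, -0.0]
wrist_force: [-1.4, 1.3, -3.8]
finger_gap: 0.0152
```

>>> carry_out --pt "-1 0 0 0.0007 0 0 0" --pt "-1 0 0 0.0006 0 0 0" --pt "-1 0 0 0 0 0 0"

```text
clock: 14.75
tcp_pos: [0.5075, -0.2582, 0.0869]
orientation: [0.0, 0.859, 0.512, -0.0]
wrist_force: [-1.0, 0.5, -4.4]
finger_gap: 0.0153
```

>>> carry_out --pt "-1 0 0 0.0005 0 0 0" --pt "-1 0 0 0.0005 0 0 0" --pt "-1 0 0 0 0 0 0"

```text
clock: 15.12
tcp_pos: [0.5076, -0.2582, 0.0867]
orientation: [0.0, 0.859, 0.512, 0.0]
wrist_force: [-4.2, 2.9, 6.0]
finger_gap: 0.0149
```

Contact came at TCP z 0.0867, exactly the predicted home height, with about 10 N. I'll unload, open and retreat.

>>> carry_out --pt "-1 0 0 -0.0006 0 0 0" --pt "-0.4 0 0 0 0 0 0" --pt "-0.2 0 0 0 0 0 0" --pt "0.1 0 0 0 0 0 0" --pt "0.3 0 0 0 0 0 0" --pt "0.3 0 0 0 0 0 0" --pt "0.3 0 0 0 0 0 0" --pt "0.3 0 0 -0.01 0 0 0" --pt "0.3 0 0 -0.03 0 0 0" --pt "0.3 0 0 -0.04 0 0 0" --pt "0.3 0 0 -0.04 0 0 0" --pt "0.3 0 0 -0.04 0 0 0" --pt "0.3 0 0 0 0 0 0"

```text
clock: 16.75
tcp_pos: [0.5093, -0.2593, 0.2513]
orientation: [0.004, 0.859, 0.512, 0.002]
wrist_force: [0.3, -0.1, -0.9]
finger_gap: 0.0554
```

Run:
```python
from h import *
c=cam('wrist');s,R=tool();print(s['clock'],s['tcp_pos'],s['wrist_force'],s['finger_gap'])
im=c['color'];X=(.5075,-.258,.062);pl=proj(c,X);print(pl)
hsv=cv2.cvtColor(im,cv2.COLOR_RGB2HSV)
m=np.zeros((400,640),np.uint8);cv2.circle(m,tuple(int(v) for v in pl),75,255,-1)
k=max(cv2.findContours(cv2.inRange(hsv,(5,80,70),(20,255,255))&m,cv2.RETR_EXTERNAL,cv2.CHAIN_APPROX_NONE)[0],key=cv2.contourArea)
e=cv2.fitEllipse(cv2.convexHull(k));print(e,onz(c,e[0],.061))
cv2.imwrite('pics/w4.png',np.ascontiguousarray(im[:,:,::-1]))
```

```text
16.8 [ 0.50847346 -0.258788    0.24899413] [ 0.56395693  0.55422506 -0.5541551 ] 0.05592853492604057
[320.10427468 177.40196259]
((320.0, 177.0), (149.91224670410156, 149.91224670410156), 0.0) [ 0.50722962 -0.25798442  0.061     ]
```

View pics/w4.png

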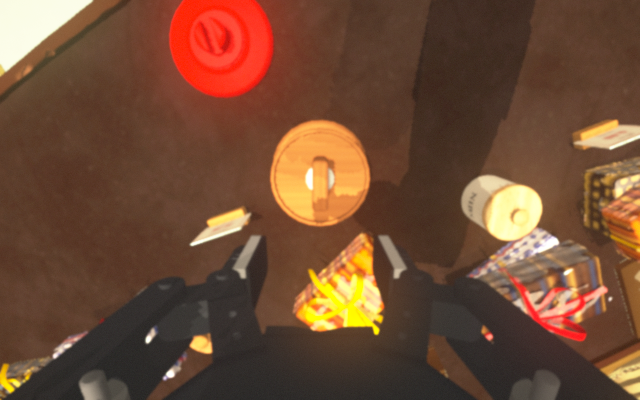

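The plate sits at (320,173) with a rim about 99 px across. About 99 px is expected when home and about 103 if the tabs were still on the shaft end. It looks level, is released, and the bystanders in view stand where they were. Handing in.

```bash
python3 -c "
from workcell import env
print(env.hand_in())"
```

```text
the job is handed in; nothing more can be done
None
```

The wooden plate is on the carousel stand, released, and the job is handed in at about 17 s of the 64 s limit. `hand_in` gives no verdict, so the judged result is not known.

**What I did:** I gripped the plate by its handle and set it over the shaft. I turned it beforehand to the keyway angle read from the wrist camera, about −29° from world x. The tabs went straight in on the way down, so no turning search was needed.

**Last checks:**
- **Height:** the hub met the seat at TCP z = 0.0867 m, exactly the predicted home height.
- **Force:** pressing on the seat peaked at about 10 N in the readings I took, with a few newtons sideways on the way down.
- **Final picture:** the rim is about 99 px wide, which fits the home height (about 103 px if it were still resting on the tabs). The plate looks centred and level, the gripper is about 0.16 m above it, and the bystanders in view are undisturbed. The green canister was not checked in that picture.

**Checks that failed or disagreed:**
- The automatic ellipse fit on the last picture ran into its mask edge and was useless, so centring and level were judged by eye and from the TCP position.
- An earlier automatic fit of the plate was also about 8 mm off because of other coloured objects. I used hand-read pixels instead.
- Keyway angle estimates from the slot's two edges differed by about 7°.

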